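Proof-pull of a suction-foot anchor with a spring scale

ROBOT

A 6-joint arm with a two-finger parallel gripper is mounted at the origin on the work surface. World frame = base frame: x ahead of the robot, y to its left, z up, the work surface at z = 0. Lengths are in m, angles in rad, forces in N, time in s.
With the tool pointing down it reaches from about 0.3 to 0.95 m from the base axis. Payload 3.1 kg.
Tool frame: the origin (TCP) lies at the very end of the fingers, on their centre line; the grasp point (between the pads) lies 19 mm behind it; z points along the fingers, y is the line along which they close (so a half turn about z gives the same grasp; the last joint's range is limited). The gripper opens to 85 mm and grips with 20 to 120 N. Pads are 22 mm wide; open, the fingers measure 114 mm over their backs; the gripper's body (76 mm by 85 mm) begins 54 mm behind the grasp point. The pads swing forward as they close: fully open they stand 13 mm farther back than shut.
Start: joints at [-1.328, 0.308, 1.634, -0, 1.2, -0.07], TCP at [0.192, -0.595, 0.231] pointing down, gripper open.
Joint ranges: [-3.06, 3.06], [-0.79, 1.96], [0.05, 2.63], [-1.19, 4.34], [0.05, 2.64], [-2.94, 2.94]. Speed limits (rad/s): [2.79, 2.79, 3.14, 3.14, 3.14, 3.14].

INTERFACE

Orientations are given as [roll, pitch, yaw] about the fixed x, y, z axes, in that order (R = Rz(yaw) Ry(pitch) Rx(roll)).
In Python, from station import manip gives the robot as it stands.
- The arm moves only by the tool play_rows, never from a script. Its argument "series" is a list of rows, each an object of numbers: "dx", "dy", "dz": the shift along the tool's x, y, z in mm; "rx", "ry", "rz": the turn, a rotation vector about the tool's x, y, z in degrees; "fingers": the closure in counts, from 0 (fully open) to 255 (shut). In form: [{"dx": .., "dy": .., "dz": .., "rx": .., "ry": .., "rz": .., "fingers": ..}, ...]. A call has 1 to 12 rows; each row is the pose to reach, as a shift and turn from the pose commanded when the call began, along the tool's axes at that moment; what a row does not reach only later rows make up. A row lasts 1/8 s, in which the tool goes at most 62.5 mm and 10.7 degrees, less where a joint would pass 70% of its speed; a pose out of reach is approached as far as the arm can. A call with a gripper value outside its range is refused whole. The fingers move at their own pace and stop on an object; the grip force is fixed at half the most. Time passes only in rows, so rows that repeat a pose let the fingers close. It gives the time, the measured TCP pose, the force, the opening and the grip force at its end, in the units of the state.
- manip.get_obs(): the state, without advancing time (a new reading comes with each control period).
- manip.snapshot(name): name is "scene" or "top"; returns a dict with "color" (400x640x3 uint8, red, green, blue), "range_z" (400x640 float32, m along the optical axis (not along the pixel's ray), 0 where there is no reading), "fovy" (degrees; the focal length in pixels is half the picture's height over the tangent of half this angle, whatever the lens; pixels are square), "cx", "cy" (the principal point, pixels), "origin" and "rotation" of the camera in the world. Camera axes: x right, y down, z forward; pixel columns grow to the right and rows downward; lengths in m; the calibration is good to about 2 mm. A picture is of the moment at which its call begins.
- manip.hand_in(): hands the job in; it is judged then, once.
The state is a dict: "clock": time; "q": joint angles; "joint_vel": joint speeds; "joint_torque": joint torques, N m; "tcp_pos": TCP position; "orientation": TCP orientation; "wrist_force": force on the tool from outside, world axes, zero at the start; "wrist_torque": the same for the moment, N m; "gripper_width": finger opening in m; "grip_force": force on a finger pad.
Only numpy, scipy, OpenCV 4.12 (cv2) and the standard library are available. Lean on these libraries where they do the work, as an engineer would, in place of code of your own. Each camera call takes 0.05 s, during which the arm holds its last target. There are 200 camera calls.

TASK

Before the glass vacuum bottle is tethered to it, proof-test the suction-foot anchor on the bench: pick up the tubular spring scale, drop its end ring over the anchor's headed steel pin, and pull the scale out level until the red band on its white inner sleeve stands half out of the mouth of the tube, never on to its end stop. Finish while still holding the scale at that mark, clear of the bench and with the ring still on the pin. Leave the bottle, the small centrifuge and the standing sample tube where they are.

Things in the scene. Friction and masses are not known exactly. Their poses are not given: they have to be found in the camera images.
- scale_mid (a point): Loose tubular spring scale, 0.21 kg, lying level: aluminium tube 28 mm thick, 150 mm long, blue caps (22 long, 42 wide, 36 high) at both ends. This point: middle of the tube on its axis, 18 mm above the bench; grip here (106 mm of bare tube). Own x: along the tube to the mouth (+75 mm), white sleeve and ring; tail at -75, its wire loop to -94 mm; z up, ring level.
- scale_ring (a point): Centre of the scale's steel end ring, fixed to the sprung inner sleeve: wire 6 mm thick, 32 mm clear inside, 44 mm outside, in the plane of the scale's own x and y. Sleeve fully in: on the tube's axis, 115 mm from scale_mid; it moves out along the scale's x by the value of joint scale_rod.
- scale_rod (a joint): How far the white sleeve (17 mm thick) is drawn out of the tube, m: 0 fully in, 0.085 at the end stop. An inner spring pulls it in: about 1 N to start it, then 1.3 N per 10 mm, about 9 N at the red band. Black lines on it reach the mouth at each 10 mm; the red band, 10 mm wide, is at the mouth from 0.055 to 0.065, its middle at 0.060.
- anchor_pin (a point): Suction-foot anchor, fast on the bench: rubber cup 92 mm across, yellow housing 32 mm high, flat black lever out to 71 mm from the axis along its own x (22 mm high). This point: on the axis of its upright steel pin, 60 mm above the bench, the height for the ring. Pin 9 mm thick from 32 to 82 mm above the bench, rounded head 16 mm thick from 82 to 92 mm. It may be pulled from any level direction.
- bottle: Bystander: glass vacuum bottle, 80 mm in diameter, 175 mm tall, blue cap with two white hose ports. Origin at the centre of its underside.
- centrifuge: Bystander: small round black centrifuge with a clear lid, 144 mm in diameter, 100 mm tall. Origin at the centre of its underside.
- sample_tube: Bystander: standing clear sample tube with blue cap, 34 mm in diameter, 114 mm tall. Origin at the centre of its underside.
Not all that is in view belongs to the job. What is shaped like the part that bears scale_mid but brown is not meant.

How it is judged:
On the way, in this order (a step that is already met when the one before it is completed fails the run):
1. the scale is lifted clear of the bench in the fingers (height (world z) of scale_mid above 0.045 m and contact force between the fingers and scale above 1 N), for 0.2 s.
2. the end ring is over the anchor's pin, below its head (horizontal distance between scale_ring and anchor_pin below 0.018 m and z of scale_ring in the frame of anchor_pin below 0.024 m), for 0.1 s.
At the end, for the whole second after the job is handed in: The sleeve is drawn out 53.5 to 66.5 mm (red band at the mouth) and still to 10 mm/s, the ring is on the pin below its head (centre within 18 mm of the pin's axis), the scale is level to 15 degrees, clear of the bench (tube axis over 30 mm up, no contact), and held in the fingers (over 3 N) (all of step 2 and value of joint scale_rod between 0.0535 and 0.0665 m and velocity of joint scale_rod between -0.01 and 0.01 m/s and height (world z) of scale_mid above 0.03 m and contact force between scale and table below 0.1 N and angle between scale_mid's own x axis and vertical between 1.31 and 1.83 rad and contact force between the fingers and scale above 3 N); the arm keeps its last pose, push and grip.
It fails at once if the scale is pulled on to its end stop (sleeve out more than 81 mm) (value of joint scale_rod above 0.081 m).
It fails at once if the bottle is shifted by over 20 mm or tipped (distance of bottle from where it was at the start of the episode above 0.02 m or angle between bottle's own z axis and vertical above 0.25 rad).
It fails at once if the centrifuge is shifted by over 20 mm or tipped (distance of centrifuge from where it was at the start of the episode above 0.02 m or angle between centrifuge's own z axis and vertical above 0.25 rad).
It fails at once if the sample tube is shifted by over 20 mm or tipped (distance of sample_tube from where it was at the start of the episode above 0.02 m or angle between sample_tube's own z axis and vertical above 0.25 rad).
It also fails if it takes over 45 s, if anything falls off the work surface, if the arm or the gripper's body presses on something with over 40 N, if the wrist force passes 120 N, or if a joint passes its speed limit or range.

## Working session

There is one attempt and no reset: what is moved stays moved. The work goes in short steps, Python scripts to look and compute and a tool call to move; the robot and the scene stay as the last step left them, time stands still between calls to the robot, and variables do not carry over. Pictures are saved under pics/ and viewed, at most 10 in all, crops included, and the job is handed in when it is done.

Besides the shell and the picture viewer there is one more tool, called after "Emit:" as name(argument=value, ...) on one line, values as JSON. play_rows: Moves the arm, as the interface text tells. Its arguments: {"type":"object","properties":{"series":{"type":"array"}},"required":["series"]}

```bash
mkdir -p pics; cat > h.py <<'E'
import numpy as np, cv2
from station import manip
def snap(n):
    s=manip.snapshot(n); s['f']=s['color'].shape[0]/2/np.tan(np.radians(s['fovy'])/2); return s
def ray(s,u,v):
    d=np.array([(u-s['cx'])/s['f'],(v-s['cy'])/s['f'],1.]); return np.array(s['rotation'])@d
def onz(s,u,v,z):
    d=ray(s,u,v); o=np.array(s['origin']); return o+d*(z-o[2])/d[2]
def dep(s,u,v):
    return np.array(s['origin'])+ray(s,u,v)*s['range_z'][int(v),int(u)]
def save(s,p,crop=None,k=1):
    c=s['color'][:,:,::-1]
    if crop: a,b,w,h=crop; c=c[b:b+h,a:a+w]
    cv2.imwrite(p,cv2.resize(c,None,fx=k,fy=k,interpolation=cv2.INTER_CUBIC))
E
python3 - <<'E'
from h import *
for n in('top','scene'):
    s=snap(n); save(s,f'pics/{n}0.png'); print(n,s['origin'],s['rotation'],s['f'],s['cx'],s['cy'])
print(manip.get_obs())
E
```

```text
top [0.48766284 0.01779907 1.1543546 ] [-3.0461882  -0.02827452 -1.59685188] 450.24835613036754 313.9072336750381 198.11085528568347
scene [ 1.22168374 -0.31827413  0.776086  ] [-2.36173143  0.01732765  1.05918726] 367.0368492865346 323.40852845522613 203.16914926659874
{'clock': 0.1, 'q': array([-1.32769262e+00,  3.08909353e-01,  1.63505404e+00, -2.50880851e-05,
        1.19971384e+00, -6.97230246e-02]), 'joint_vel': array([ 0.00118479, -0.0019111 , -0.00398829, -0.00032377,  0.0007575 ,
        0.00072843]), 'joint_torque': array([-4.76156274e-04, -4.16408336e+01, -2.77643824e+01, -9.65039317e-05,
        4.05141254e-03, -2.02553153e-06]), 'tcp_pos': array([ 0.19211663, -0.59395646,  0.23016975]), 'orientation': array([-3.13951151e+00, -1.21920806e-04,  3.12835729e-01]), 'wrist_force': array([ 0.18967608, -0.18285021,  0.37175272]), 'wrist_torque': array([ 0.05524418, -0.00987267,  0.03487257]), 'grip_force': 0.0, 'gripper_width': 0.0854569723612043}
```

View pics/top0.png

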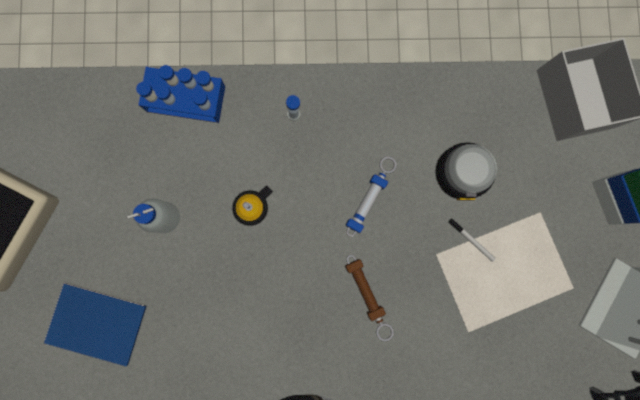

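View pics/scene0.png

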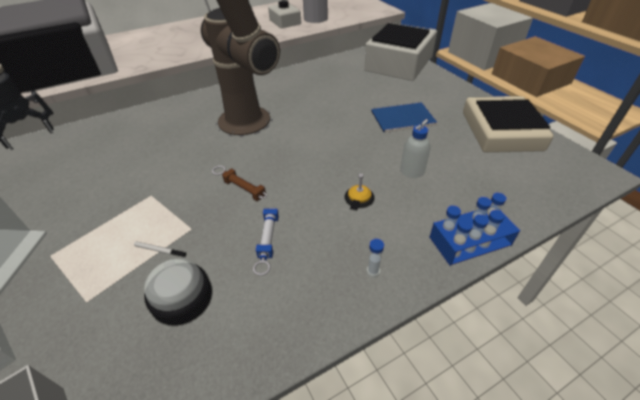

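The top view shows two scale-shaped things. One has blue caps and an aluminium tube, at (367,203) with its ring at (388,165). The other is brown, at (366,290). The blue and aluminium one fits the description, since brown is excluded. The anchor is at (249,207), the bottle at (155,215), the sample tube at (293,105) and the centrifuge at (467,170).

```bash
python3 - <<'E'
s=open('h.py').read()
s=s.replace("return s\n","s['rotation']=R.from_euler('xyz',s['rotation']).as_matrix(); return s\n",1).replace("import numpy","from scipy.spatial.transform import Rotation as R\nimport numpy",1)
open('h.py','w').write(s)
E
python3 - <<'E'
from h import *
for n,box,abox in(('top',(330,140,90,110),(220,180,60,50)),('scene',(240,195,50,85),(335,165,50,50))):
    s=snap(n); hsv=cv2.cvtColor(s['color'],cv2.COLOR_RGB2HSV)
    a,b,w,h=box; m=((hsv[...,0]>105)&(hsv[...,0]<130)&(hsv[...,1]>130)).astype(np.uint8); mm=np.zeros_like(m); mm[b:b+h,a:a+w]=m[b:b+h,a:a+w]
    k,_,st,c=cv2.connectedComponentsWithStats(mm)
    P=[]
    for i in range(1,k):
        if st[i,4]>30: p=onz(s,*c[i],0.020); P.append(p); print(n,'cap',c[i],st[i,4],p.round(4))
    a,b,w,h=abox; y=((hsv[...,0]>12)&(hsv[...,0]<32)&(hsv[...,1]>130)); mm=np.zeros_like(m); mm[b:b+h,a:a+w]=y[b:b+h,a:a+w]
    v,u=np.nonzero(mm); print('yellow',u.min(),u.max(),v.min(),v.max(),onz(s,(u.min()+u.max())/2,(v.min()+v.max())/2,.025).round(4),
      'dep',dep(s,u.mean(),v.mean()).round(3))
    if n=='top':
        for q in((388,165),):print('ring',onz(s,*q,.018).round(4))
        c1=s['color'][140:250,220:410,::-1]; cv2.imwrite('pics/crop1.png',cv2.resize(c1,None,fx=4,fy=4,interpolation=cv2.INTER_CUBIC))
    else: save(s,'pics/crop2.png',(240,155,150,125),5)
E
```

```text
top cap [378.86065574 180.8442623 ] 122 [ 0.6358 -0.184   0.02  ]
top cap [358.96875 216.59375] 32 [ 0.5458 -0.1299  0.02  ]
top cap [354.35433071 225.22834646] 127 [ 0.5243 -0.1174  0.02  ]
yellow 235 263 194 221 [0.5751 0.1463 0.025 ] dep [0.574 0.144 0.046]
ring [ 0.6765 -0.2096  0.018 ]
scene cap [270.5890411  211.84931507] 73 [ 0.5177 -0.1102  0.02  ]
scene cap [264.0990991  248.82882883] 111 [ 0.6307 -0.1776  0.02  ]
yellow 348 371 185 202 [0.5862 0.1456 0.025 ] dep [0.594 0.139 0.032]
```

View pics/crop1.png

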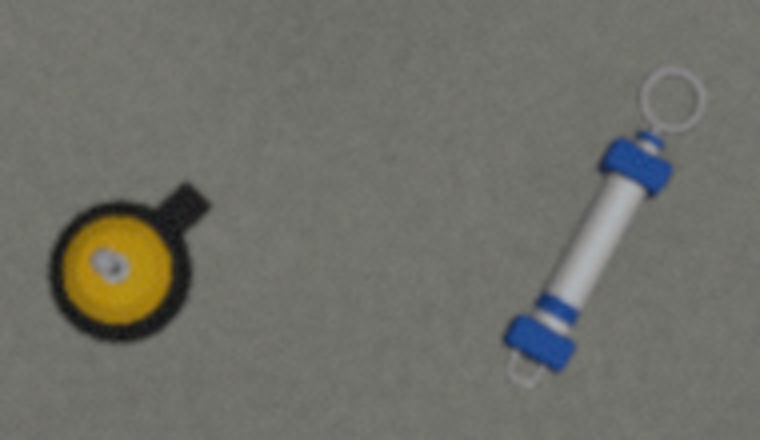

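View pics/crop2.png

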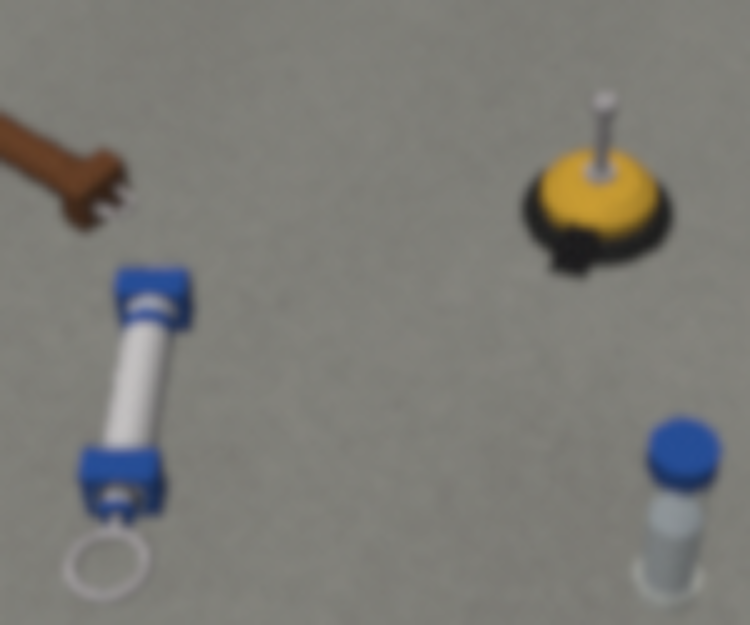

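Crop 1 confirms the pick: aluminium tube, blue caps, mouth and ring end up and right with the ring at (388.2,164.8) in full-frame pixels, and wire loop at the lower left. The pin head is at about (245,204.7) in top and (361,175.2) in scene.

```bash
cat >> h.py <<'E'
def tri(s1,p1,s2,p2):
    o1,o2=[np.array(s['origin']) for s in(s1,s2)]; d1,d2=ray(s1,*p1),ray(s2,*p2)
    t=np.linalg.lstsq(np.c_[d1,-d2],o2-o1,rcond=None)[0]; a,b=o1+t[0]*d1,o2+t[1]*d2
    return (a+b)/2,np.linalg.norm(a-b)
def rel(pos,yaw):
    "tool-axis mm shift and rz deg to reach a tool-down pose"
    o=manip.get_obs(); M=R.from_euler('xyz',o['orientation']); T=R.from_euler('xyz',[np.pi,0,np.radians(yaw)])
    print('now',o['clock'],o['tcp_pos'].round(4),np.degrees(o['orientation']).round(2),'F',o['wrist_force'].round(2),'w',o['gripper_width'],o['grip_force'])
    print('shift',(1000*(M.inv().apply(np.array(pos)-o['tcp_pos']))).round(1),'rot',np.degrees((M.inv()*T).as_rotvec()).round(2))
E
python3 - <<'E'
from h import *
t,c=snap('top'),snap('scene')
p,e=tri(t,(245,204.7),c,(361,175.2)); print('head',p.round(4),e)
print(onz(t,245,204.7,.09),onz(c,361,175.2,.088),'base',onz(t,248.7,207,.034),onz(c,360,190,.034))
q,e=tri(t,(388.2,164.8),c,(240+107/5,155+563/5)); print('ring',q.round(4),e)
print('housing/cup', onz(t,220+120/4,140+271/4,.012))
rel([.579,-.1505,.12],-31.1)
E
```

```text
head [0.578  0.1501 0.0878] 0.003562802429115107
[0.57690991 0.14824681 0.09      ] [0.57877395 0.15166926 0.088     ] base [0.57565251 0.14601775 0.034     ] [0.58215572 0.14950251 0.034     ]
ring [ 0.678  -0.208   0.0169] 0.0049913101659102
housing/cup [0.57539602 0.14527742 0.012     ]
now 0.3 [ 0.1922 -0.5944  0.2308] [-179.95   -0.     17.92] F [ 0.99  0.19 -0.92] w 0.08537181452988084 0.0
shift [ 504.6 -303.3  111.1] rot [-5.000e-02  2.000e-02  4.902e+01]
```

Emit:
play_rows(series=[{"dx": 505, "dy": -303, "dz": 60, "rz": 49, "fingers": 0}, {"dx": 505, "dy": -303, "dz": 60, "rz": 49, "fingers": 0}, {"dx": 505, "dy": -303, "dz": 60, "rz": 49, "fingers": 0}, {"dx": 505, "dy": -303, "dz": 60, "rz": 49, "fingers": 0}, {"dx": 505, "dy": -303, "dz": 60, "rz": 49, "fingers": 0}, {"dx": 505, "dy": -303, "dz": 60, "rz": 49, "fingers": 0}, {"dx": 505, "dy": -303, "dz": 60, "rz": 49, "fingers": 0}, {"dx": 505, "dy": -303, "dz": 60, "rz": 49, "fingers": 0}, {"dx": 505, "dy": -303, "dz": 60, "rz": 49, "fingers": 0}, {"dx": 505, "dy": -303, "dz": 60, "rz": 49, "fingers": 0}, {"dx": 505, "dy": -303, "dz": 110, "rz": 49, "fingers": 0}, {"dx": 505, "dy": -303, "dz": 110, "rz": 49, "fingers": 0}])

```text
schema error: expected keys dx, dy, dz, rx, ry, rz, fingers
```

```bash
python3 - <<'E'
from h import *
rel([.579,-.150,.004],-31.1)
E
```

```text
now 0.3 [ 0.1922 -0.5944  0.2308] [-179.95   -0.     17.92] F [ 0.99  0.19 -0.92] w 0.08537181452988084 0.0
shift [ 504.7 -303.7  227.1] rot [-5.000e-02  2.000e-02  4.902e+01]
```

Emit:
play_rows(series=[{"dx": 505, "dy": -303, "dz": 60, "rx": 0, "ry": 0, "rz": 49, "fingers": 0}, {"dx": 505, "dy": -303, "dz": 60, "rx": 0, "ry": 0, "rz": 49, "fingers": 0}, {"dx": 505, "dy": -303, "dz": 60, "rx": 0, "ry": 0, "rz": 49, "fingers": 0}, {"dx": 505, "dy": -303, "dz": 60, "rx": 0, "ry": 0, "rz": 49, "fingers": 0}, {"dx": 505, "dy": -303, "dz": 60, "rx": 0, "ry": 0, "rz": 49, "fingers": 0}, {"dx": 505, "dy": -303, "dz": 60, "rx": 0, "ry": 0, "rz": 49, "fingers": 0}, {"dx": 505, "dy": -303, "dz": 60, "rx": 0, "ry": 0, "rz": 49, "fingers": 0}, {"dx": 505, "dy": -303, "dz": 60, "rx": 0, "ry": 0, "rz": 49, "fingers": 0}, {"dx": 505, "dy": -303, "dz": 60, "rx": 0, "ry": 0, "rz": 49, "fingers": 0}, {"dx": 505, "dy": -303, "dz": 60, "rx": 0, "ry": 0, "rz": 49, "fingers": 0}, {"dx": 505, "dy": -303, "dz": 110, "rx": 0, "ry": 0, "rz": 49, "fingers": 0}, {"dx": 505, "dy": -303, "dz": 110, "rx": 0, "ry": 0, "rz": 49, "fingers": 0}])

```text
clock: 1.8
tcp_pos: [0.5757, -0.149, 0.1169]
orientation: [3.139, 0.01, -0.541]
wrist_force: [0.2, -0.0, 0.6]
gripper_width: 0.0854
grip_force: 0.0
```

```bash
python3 - <<'E'
from h import *
rel([.579,-.150,.004],-31.1)
E
```

```text
now 1.8 [ 0.5757 -0.149   0.1169] [179.86   0.59 -31.01] F [ 0.18 -0.05  0.6 ] w 0.0853746263514838 0.0
shift [  4.5  -1.1 112.9] rot [0.14 0.59 0.09]
```

Emit:
play_rows(series=[{"dx": 0, "dy": 0, "dz": 50, "rx": 0, "ry": 0, "rz": 0, "fingers": 0}, {"dx": 0, "dy": 0, "dz": 80, "rx": 0, "ry": 0, "rz": 0, "fingers": 0}, {"dx": 0, "dy": 0, "dz": 100, "rx": 0, "ry": 0, "rz": 0, "fingers": 0}, {"dx": 0, "dy": 0, "dz": 112, "rx": 0, "ry": 0, "rz": 0, "fingers": 0}, {"dx": 0, "dy": 0, "dz": 116, "rx": 0, "ry": 0, "rz": 0, "fingers": 0}, {"dx": 0, "dy": 0, "dz": 116, "rx": 0, "ry": 0, "rz": 0, "fingers": 0}, {"dx": 0, "dy": 0, "dz": 116, "rx": 0, "ry": 0, "rz": 0, "fingers": 0}])

```text
clock: 2.68
tcp_pos: [0.5805, -0.1513, 0.0064]
orientation: [-3.141, -0.002, -0.542]
wrist_force: [-0.3, -0.4, 0.8]
gripper_width: 0.0853
grip_force: 0.0
```

```bash
python3 - <<'E'
from h import *
rel([.579,-.150,.004],-31.1)
s=snap('scene'); save(s,'pics/grasp.png',(200,140,150,120),5)
E
```

```text
now 2.675 [ 0.5805 -0.1513  0.0064] [-1.7997e+02 -1.1000e-01 -3.1080e+01] F [-0.3  -0.35  0.83] w 0.08530731882805163 0.0
shift [-2.  -0.3  2.4] rot [-0.03 -0.11  0.02]
```

View pics/grasp.png

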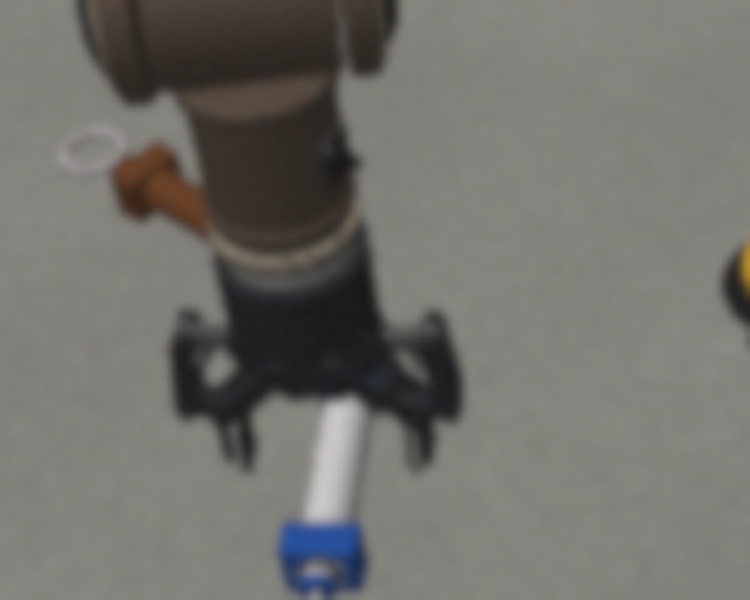

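The fingers straddle the bare tube and are well centred (crop fingertips at (235,460) and (420,460), tube at about (335,450)). I'll close and lift.

Emit:
play_rows(series=[{"dx": 0, "dy": 0, "dz": 0, "rx": 0, "ry": 0, "rz": 0, "fingers": 255}, {"dx": 0, "dy": 0, "dz": 0, "rx": 0, "ry": 0, "rz": 0, "fingers": 255}, {"dx": 0, "dy": 0, "dz": 0, "rx": 0, "ry": 0, "rz": 0, "fingers": 255}, {"dx": 0, "dy": 0, "dz": 0, "rx": 0, "ry": 0, "rz": 0, "fingers": 255}, {"dx": 0, "dy": 0, "dz": 0, "rx": 0, "ry": 0, "rz": 0, "fingers": 255}, {"dx": 0, "dy": 0, "dz": 0, "rx": 0, "ry": 0, "rz": 0, "fingers": 255}, {"dx": 0, "dy": 0, "dz": 0, "rx": 0, "ry": 0, "rz": 0, "fingers": 255}, {"dx": 0, "dy": 0, "dz": 0, "rx": 0, "ry": 0, "rz": 0, "fingers": 255}])

```text
clock: 3.72
tcp_pos: [0.5802, -0.1509, 0.0058]
orientation: [-3.141, -0.001, -0.543]
wrist_force: [0.7, 3.1, 4.7]
gripper_width: 0.0262
grip_force: 59.7
```

Emit:
play_rows(series=[{"dx": 0, "dy": 0, "dz": -20, "rx": 0, "ry": 0, "rz": 0, "fingers": 255}, {"dx": 0, "dy": 0, "dz": -50, "rx": 0, "ry": 0, "rz": 0, "fingers": 255}, {"dx": 0, "dy": 0, "dz": -80, "rx": 0, "ry": 0, "rz": 0, "fingers": 255}, {"dx": 0, "dy": 0, "dz": -110, "rx": 0, "ry": 0, "rz": 0, "fingers": 255}, {"dx": 0, "dy": 0, "dz": -130, "rx": 0, "ry": 0, "rz": 0, "fingers": 255}, {"dx": 0, "dy": 0, "dz": -130, "rx": 0, "ry": 0, "rz": 0, "fingers": 255}, {"dx": 0, "dy": 0, "dz": -130, "rx": 0, "ry": 0, "rz": 0, "fingers": 255}])

```text
clock: 4.6
tcp_pos: [0.5784, -0.1507, 0.134]
orientation: [3.141, 0.002, -0.542]
wrist_force: [-0.2, 0.0, -2.1]
gripper_width: 0.0259
grip_force: 59.3
```

```bash
python3 - <<'E'
from h import *
rel([.577-.115-.06,.148,.135],0)
s=snap('scene'); save(s,'pics/lift.png',(200,130,200,150),4)
t=snap('top'); save(t,'pics/liftt.png',(320,130,100,120),5)
E
```

```text
now 4.6 [ 0.5784 -0.1507  0.134 ] [ 1.7996e+02  1.4000e-01 -3.1080e+01] F [-0.24  0.04 -2.08] w 0.025931171236142195 59.34739351272583
shift [-3.052e+02 -1.648e+02 -3.000e-01] rot [ -0.     0.15 -31.08]
```

View pics/lift.png

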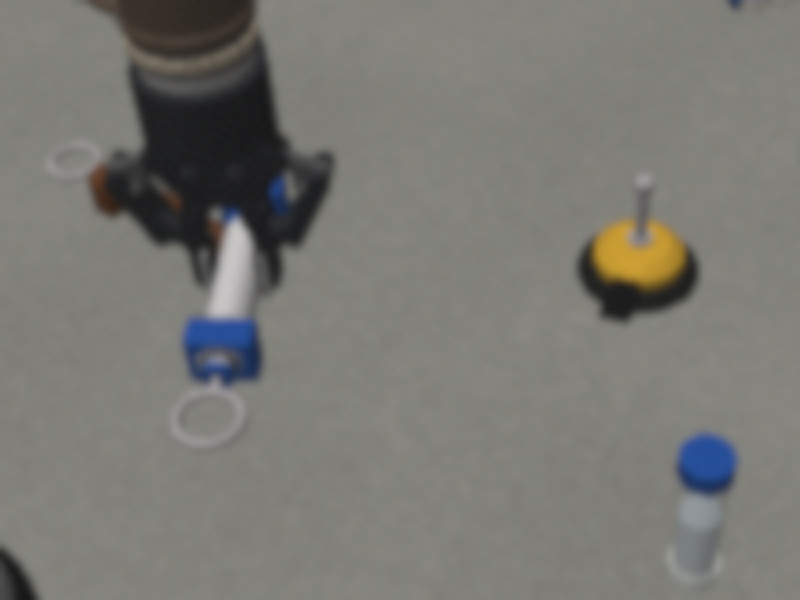

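The scale is held level at the mouth end. Ring is at crop (209,417) and the pin head at crop (643,183). I'll carry it so the ring is above the pin.

Emit:
play_rows(series=[{"dx": -45, "dy": -35, "dz": 0, "rx": 0, "ry": 0, "rz": -6, "fingers": 255}, {"dx": -90, "dy": -70, "dz": 0, "rx": 0, "ry": 0, "rz": -12, "fingers": 255}, {"dx": -130, "dy": -100, "dz": 0, "rx": 0, "ry": 0, "rz": -18, "fingers": 255}, {"dx": -170, "dy": -130, "dz": 0, "rx": 0, "ry": 0, "rz": -24, "fingers": 255}, {"dx": -205, "dy": -157, "dz": 0, "rx": 0, "ry": 0, "rz": -28, "fingers": 255}, {"dx": -230, "dy": -177, "dz": 0, "rx": 0, "ry": 0, "rz": -31, "fingers": 255}, {"dx": -246, "dy": -190, "dz": 0, "rx": 0, "ry": 0, "rz": -31, "fingers": 255}, {"dx": -254, "dy": -196, "dz": 0, "rx": 0, "ry": 0, "rz": -31, "fingers": 255}, {"dx": -254, "dy": -196, "dz": 0, "rx": 0, "ry": 0, "rz": -31, "fingers": 255}, {"dx": -254, "dy": -196, "dz": 0, "rx": 0, "ry": 0, "rz": -31, "fingers": 255}])

```text
clock: 5.95
tcp_pos: [0.4634, 0.1473, 0.1351]
orientation: [3.141, 0.0, -0.002]
wrist_force: [-0.1, -0.2, -2.1]
gripper_width: 0.026
grip_force: 59.5
```

```bash
python3 - <<'E'
from h import *
rel([.462,.148,.134],0)
t,s=snap('top'),snap('scene')
a=t['color'][165:245,215:315,::-1]; b=s['color'][140:220,310:410,::-1]
cv2.imwrite('pics/over.png',np.vstack([cv2.resize(x,None,fx=3.7,fy=3.7,interpolation=cv2.INTER_CUBIC) for x in(a,b)]))
E
```

```text
now 5.95 [0.4634 0.1473 0.1351] [ 1.7997e+02  1.0000e-02 -1.1000e-01] F [-0.09 -0.21 -2.08] w 0.02597553445940057 59.52823877334595
shift [-1.4 -0.7  1.1] rot [ 0.03  0.01 -0.11]
```

View pics/over.png

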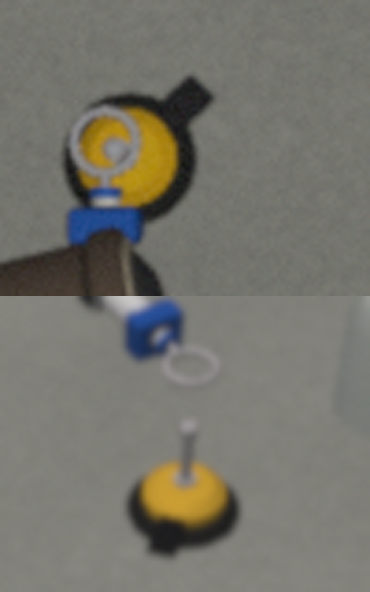

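In the top crop, the ring is at (104,143) and surrounds the head at (117,150). In the scene crop, the ring is at (191,70) and sits above the head at (189,131). I'll triangulate both.

```bash
python3 - <<'E'
from h import *
t,s=snap('top'),snap('scene')
T=lambda x,y:(x/3.7+215,y/3.7+165); S=lambda x,y:(x/3.7+310,y/3.7+140)
print('ring',tri(t,T(104,143),s,S(191,70)),onz(t,*T(104,143),.147),onz(s,*S(191,70),.147))
for q in((100,258),):pass
print('head',tri(t,T(117,150),s,S(189,131)),onz(t,*T(117,150),.09),onz(s,*S(189,131),.088))
E
```

```text
ring (array([0.57612493, 0.14815795, 0.14582012]), np.float64(0.0058062660832383485)) [0.57458864 0.14544583 0.147     ] [0.57828014 0.15011283 0.147     ]
head (array([0.57706642, 0.14837881, 0.08674289]), np.float64(0.008014082847980076)) [0.57482767 0.14445574 0.09      ] [0.57963258 0.15137765 0.088     ]
```

The ring is aligned with the pin to about 1 mm in both views. Lowering.

Emit:
play_rows(series=[{"dx": 0, "dy": 0, "dz": 15, "rx": 0, "ry": 0, "rz": 0, "fingers": 255}, {"dx": 0, "dy": 0, "dz": 30, "rx": 0, "ry": 0, "rz": 0, "fingers": 255}, {"dx": 0, "dy": 0, "dz": 40, "rx": 0, "ry": 0, "rz": 0, "fingers": 255}, {"dx": 0, "dy": 0, "dz": 48, "rx": 0, "ry": 0, "rz": 0, "fingers": 255}, {"dx": 0, "dy": 0, "dz": 56, "rx": 0, "ry": 0, "rz": 0, "fingers": 255}, {"dx": 0, "dy": 0, "dz": 64, "rx": 0, "ry": 0, "rz": 0, "fingers": 255}, {"dx": 0, "dy": 0, "dz": 72, "rx": 0, "ry": 0, "rz": 0, "fingers": 255}, {"dx": 0, "dy": 0, "dz": 80, "rx": 0, "ry": 0, "rz": 0, "fingers": 255}, {"dx": 0, "dy": 0, "dz": 86, "rx": 0, "ry": 0, "rz": 0, "fingers": 255}, {"dx": 0, "dy": 0, "dz": 86, "rx": 0, "ry": 0, "rz": 0, "fingers": 255}, {"dx": 0, "dy": 0, "dz": 86, "rx": 0, "ry": 0, "rz": 0, "fingers": 255}])

```text
clock: 7.52
tcp_pos: [0.4634, 0.148, 0.0494]
orientation: [-3.141, -0.0, -0.001]
wrist_force: [0.6, -0.1, -2.3]
gripper_width: 0.0263
grip_force: 59.5
```

```bash
python3 - <<'E'
from h import *
rel([.402,.148,.048],0)
t,s=snap('top'),snap('scene')
a=t['color'][165:245,215:315,::-1]; b=s['color'][140:220,310:410,::-1]
cv2.imwrite('pics/on.png',np.vstack([cv2.resize(x,None,fx=3.7,fy=3.7,interpolation=cv2.INTER_CUBIC) for x in(a,b)]))
E
```

```text
now 7.525 [0.4634 0.148  0.0494] [-1.7999e+02 -2.0000e-02 -8.0000e-02] F [ 0.63 -0.06 -2.29] w 0.026296891073795927 59.52253997325897
shift [-61.4   0.1   1.4] rot [-0.01 -0.02 -0.08]
```

View pics/on.png

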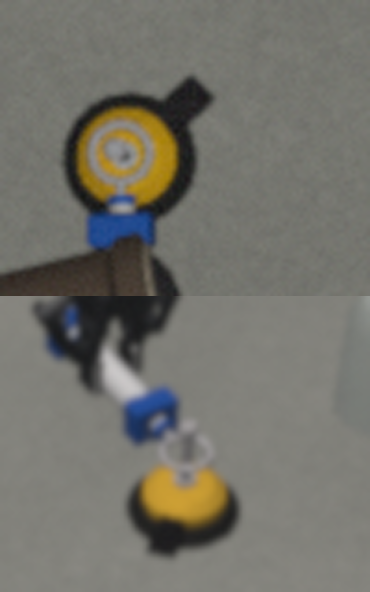

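The ring is around the pin below its head, seen in the top crop at (121,152) and the scene crop at (187,150). Next I'll pull most of the way out, level along -x.

Emit:
play_rows(series=[{"dx": -8, "dy": 0, "dz": 0, "rx": 0, "ry": 0, "rz": 0, "fingers": 255}, {"dx": -16, "dy": 0, "dz": 0, "rx": 0, "ry": 0, "rz": 0, "fingers": 255}, {"dx": -24, "dy": 0, "dz": 0, "rx": 0, "ry": 0, "rz": 0, "fingers": 255}, {"dx": -32, "dy": 0, "dz": 0, "rx": 0, "ry": 0, "rz": 0, "fingers": 255}, {"dx": -40, "dy": 0, "dz": 0, "rx": 0, "ry": 0, "rz": 0, "fingers": 255}, {"dx": -48, "dy": 0, "dz": 0, "rx": 0, "ry": 0, "rz": 0, "fingers": 255}, {"dx": -54, "dy": 0, "dz": 0, "rx": 0, "ry": 0, "rz": 0, "fingers": 255}, {"dx": -58, "dy": 0, "dz": 0, "rx": 0, "ry": 0, "rz": 0, "fingers": 255}, {"dx": -60, "dy": 0, "dz": 0, "rx": 0, "ry": 0, "rz": 0, "fingers": 255}, {"dx": -60, "dy": 0, "dz": 0, "rx": 0, "ry": 0, "rz": 0, "fingers": 255}, {"dx": -60, "dy": 0, "dz": 0, "rx": 0, "ry": 0, "rz": 0, "fingers": 255}])

```text
clock: 9.0
tcp_pos: [0.4059, 0.1485, 0.0503]
orientation: [-3.14, -0.006, -0.002]
wrist_force: [6.4, -0.4, -3.2]
gripper_width: 0.0258
grip_force: 59.4
```

```bash
python3 - <<'E'
from h import *
rel([.390,.148,.048],0)
t,s=snap('top'),snap('scene')
a=t['color'][180:260,215:315,::-1]; b=s['color'][130:210,300:400,::-1]
cv2.imwrite('pics/pull.png',np.hstack([cv2.resize(x,None,fx=4,fy=7,interpolation=cv2.INTER_CUBIC) if 0 else cv2.resize(x,None,fx=4,fy=4,interpolation=cv2.INTER_CUBIC) for x in(a,b)]))
E
```

```text
now 9.0 [0.4059 0.1485 0.0503] [-1.7993e+02 -3.6000e-01 -9.0000e-02] F [ 6.38 -0.43 -3.19] w 0.025784255570834868 59.431448578834534
shift [-15.9   0.5   2.2] rot [-0.07 -0.36 -0.09]
```

View pics/pull.png

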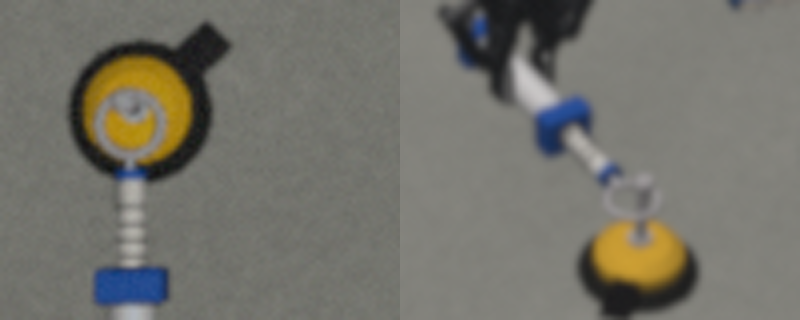

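The ring bears on the pin at crop (131,105). The sleeve reads about 45 mm out: ring (131,127) to cap (131,286) is 96 mm, less 51 mm. That agrees with the travel and the 6.4 N reading, so about 14.5 mm remain.

Emit:
play_rows(series=[{"dx": -4, "dy": 0, "dz": 0, "rx": 0, "ry": 0, "rz": 0, "fingers": 255}, {"dx": -8, "dy": 0, "dz": 0, "rx": 0, "ry": 0, "rz": 0, "fingers": 255}, {"dx": -12, "dy": 0, "dz": 0, "rx": 0, "ry": 0, "rz": 0, "fingers": 255}, {"dx": -15, "dy": 0, "dz": 0, "rx": 0, "ry": 0, "rz": 0, "fingers": 255}, {"dx": -15, "dy": 0, "dz": 0, "rx": 0, "ry": 0, "rz": 0, "fingers": 255}, {"dx": -15, "dy": 0, "dz": 0, "rx": 0, "ry": 0, "rz": 0, "fingers": 255}, {"dx": -15, "dy": 0, "dz": 0, "rx": 0, "ry": 0, "rz": 0, "fingers": 255}, {"dx": -15, "dy": 0, "dz": 0, "rx": 0, "ry": 0, "rz": 0, "fingers": 255}])

```text
clock: 10.1
tcp_pos: [0.3923, 0.1488, 0.0507]
orientation: [-3.14, -0.009, -0.002]
wrist_force: [8.7, -0.6, -3.2]
gripper_width: 0.026
grip_force: 59.4
```

```bash
python3 - <<'E'
from h import *
rel([.391,.148,.048],0)
t,s=snap('top'),snap('scene')
a=t['color'][180:270,215:285,::-1]; b=s['color'][130:220,310:380,::-1]
cv2.imwrite('pics/final.png',np.hstack([cv2.resize(x,None,fx=5.5,fy=5.5,interpolation=cv2.INTER_CUBIC) for x in(a,b)]))
E
```

```text
now 10.1 [0.3923 0.1488 0.0507] [-1.799e+02 -5.200e-01 -9.000e-02] F [ 8.73 -0.6  -3.17] w 0.025995949589265932 59.407349824905396
shift [-1.3  0.8  2.7] rot [-0.1  -0.52 -0.09]
```

View pics/final.png

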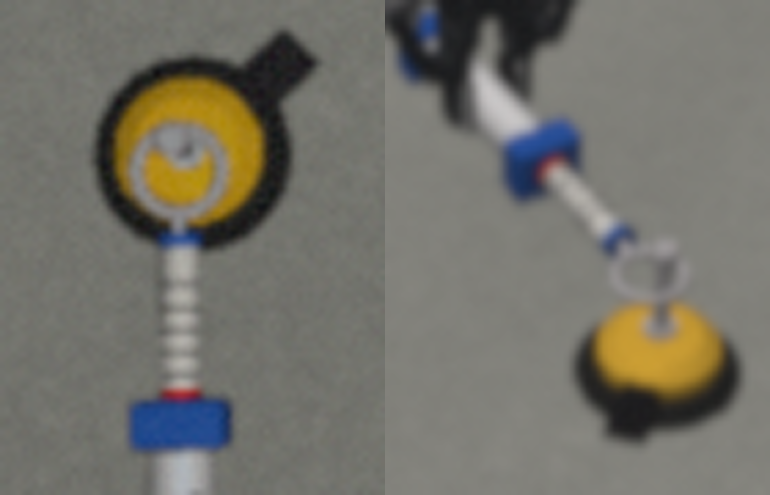

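The red band is about half out: roughly 4.5 mm of it shows at crop (180,396). Ring to cap is 111 mm, so the sleeve is about 60 mm out, and the force reads 8.7 N.

```bash
python3 -c "
from station import manip
print(manip.hand_in())"
```

```text
the job is handed in; nothing more can be done
None
```

I handed the job in with the scale held level, its ring on the anchor pin below the head, and the sleeve drawn out about 60 mm (red band half out, 8.7 N); the hand-in gave no verdict.

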